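Bolt the tilting cradle and offer up the trackball in its dish

TASK

The cleaned ball is going back into the trackball unit: first slide the cradle's brass barrel bolt fully home into its keeper, so that the unit cannot swing. Then lift the ball dish by its black handle and turn it about a quarter turn, level and smoothly so that the red ball stays in the middle, untouched by you, until its spout points squarely into the cradle from the open side, opposite the back board. Finish holding the dish there, level and still, clear of the unit, the spout's tip over the middle of the ball opening and about 3 cm above it, ready for me to tip the ball in; leave the other things on the bench where they are.

Things in the scene. Friction and masses are not known exactly. Their poses are not given: they have to be found in the camera images.
- cradle: Fixed plywood cradle. Origin: underside, below the ball opening. +x points to its back board (x 79 to 91 mm, 198 wide, 165 high); -x is the open side. Base x -75 to 91, y -108 to 132, 12 thick. End posts 60 wide at y -91 and +91, 105 high; from the +y post a ledge 60 wide, top 105 above the bench, runs to y = 170 and carries the bolt.
- unit (a joint): Swing of the trackball unit about the cradle's y axis (pivot 80 mm above the bench), rad; 0 is level. It hangs level by its own weight (about 0.6 N m/rad) and the bolt, when home, holds it within about 0.06 rad.
- opening (a point): Middle of the round ball opening (43 mm) in the top of the trackball unit, a grey panel 140 (x) by 152 mm between the posts, its top 105 mm above the bench. A black ring 68 mm across, 3 high, surrounds it; three white keys 4 high lie 52 mm off towards the back board. The steel keeper, 24 wide and 19 high, stands 61 mm off towards the bolt.
- bolt (a joint): Travel of the barrel bolt, m: 0 drawn right back, 0.040 fully home against its stop, its tip then 17 mm past the keeper's near face. It slides along the cradle's -y (towards the opening) against about 3 N of friction and stays where it is left.
- bolt_knob (a point): Middle of the bolt's brass knob, 143.5 mm above the bench. The upright knob is 16 mm across, from 134 to 151 mm above the bench, on a 9 mm stem over the 10 mm rod (axis 114.5 mm above the bench). Straps and keeper reach up to 124 mm; the knob can be pinched from above or pushed.
- dish: Loose round aluminium dish 134 mm across, 0.12 to 0.24 kg, on a rubber foot 90 mm across. Origin: middle of its underside; +x points to the pouring spout, -x to the handle, z up. Shallow bowl: the inside is 9 mm above the underside in the middle and rises 11 mm to the rim (sphere radius 200 mm); rim top 27 mm above the underside.
- spout_tip (a point): Top face of the spout at its outer end, 91 mm from the dish's middle along its +x axis, 25 mm above its underside; the spout is 46 mm wide, 3 mm thick, with side walls 8 mm high.
- dish_handle (a point): Grip point on the dish's black handle, 115 mm from the dish's middle along its -x axis, 28 mm above its underside. The handle is an upright blade 14 mm thick (along dish y), from 12 to 38 mm above the underside, from 78 to 156 mm from the dish's middle.
- dish_middle (a point): Where the ball's centre belongs: 28 mm above the dish's underside, at its middle.
- ball_center (a point): Centre of the loose red trackball, diameter 38 mm, about 0.05 kg; it starts resting in the middle of the dish and rolls easily.
- multimeter: Bystander: yellow multimeter lying on its back, 85 by 180 by 45 mm.
- transformer: Bystander: mains transformer, steel core and dark bobbin, 95 by 66 by 71 mm.
- capacitor: Bystander: capacitor can, 35 mm diameter, 60 mm high, standing.
- spray_can: Bystander: spray can, 54 mm diameter, 165 mm high, standing.
- cleaner_bottle: Bystander: blue bottle, 60 mm diameter, 150 mm high, standing.
- solder_reel: Bystander: reel of solder, 60 mm diameter, 40 mm high, on its flat side.
- screwdriver: Bystander: screwdriver with orange handle, about 200 mm long, lying.
- bezel_ring: Bystander: black plastic ring, 62 mm outside, 43 mm inside, 6 mm high, lying flat.
- ball: The loose red trackball itself (see its centre); its own axes turn as it rolls and mean nothing.

How it is judged:
By the outcome, as a careful person would: the job done as asked, in the order asked, and still so for the second after the job is handed in, while the arm keeps its last pose, push and grip.
It also fails if it takes over 61 s, if anything falls off the work surface, if the arm or the gripper's body presses on something with over 40 N, if the wrist force passes 120 N, or if a joint passes its speed limit or range.

ROBOT

A 6-joint arm with a two-finger parallel gripper is mounted at the origin on the work surface. World frame = base frame: x ahead of the robot, y to its left, z up, the work surface at z = 0. Lengths are in mm, angles in rad, forces in N, time in s.
With the tool pointing down it reaches from about 350 to 875 mm from the base axis. Payload 4.2 kg.
Tool frame: the origin (TCP) lies at the very end of the fingers, on their centre line; the grasp point (between the pads) lies arm.grasp_offset behind it (arm.grasp_offset is the distance from the TCP to the grasp point, in mm); z points along the fingers, y is the line along which they close (so a half turn about z gives the same grasp; the last joint's range is limited). The gripper opens to 85 mm and grips with 20 to 120 N. Pads are 22 mm wide; open, the fingers measure 114 mm over their backs; the gripper's body (76 mm by 85 mm) begins 54 mm behind the grasp point. The pads swing forward as they close: fully open they stand 13 mm farther back than shut.
Start: joints at [1.558, 0.385, 0.008, 0, -1.194, -0.259], TCP at [167.759, 602.043, 231.312] pointing down, gripper open.
Joint ranges: [-3.14, 3.14], [-1.21, 2.06], [-1.07, 1.41], [-3.16, 2.05], [-2.99, -0.16], [-3.1, 3.1]. Speed limits (rad/s): [2.79, 2.79, 3.14, 3.14, 3.14, 3.14].

INTERFACE

Orientations are given as [roll, pitch, yaw] about the fixed x, y, z axes, in that order (R = Rz(yaw) Ry(pitch) Rx(roll)).
In Python, from cell import arm, grab_frame, calibration, models gives the robot as it stands.
- The arm moves only by the tool jog_arm, never from a script. Its argument "targets" is a list that holds one entry, the list of rows, each a list of 7 numbers: the finger opening in mm, from 0 to 85.4, then the shift along the tool's x, y, z as a fraction of full scale, then the turn, a rotation vector about the tool's x, y, z as a fraction of full scale. A call has 1 to 5 rows; each row shifts and turns the commanded pose from where the row before left it, along the tool's axes as they then stand; what a row does not reach is not made up. Full scale, the value 1, is 60 mm for a shift and 0.15 rad for a turn. A row lasts 1/8 s, in which the tool goes at most 62.5 mm and 10.7 degrees, less where a joint would pass 70% of its speed; a pose out of reach is approached as far as the arm can. A call with a number of a shift or a turn outside -1 to 1 is refused whole. A call with a gripper value outside its range is refused whole. The fingers move at their own pace and stop on an object; "newtons" is the grip in N (left out, the last holds). Time passes only in rows, so rows that do not move let the fingers close. It gives the time, the measured TCP pose, the force, the opening and the grip force at its end, in the units of the state.
- arm.observe(): the state, without advancing time (a new reading comes with each control period).
- grab_frame(name): name is "side" or "top"; returns (picture, depth): 480x640x3 uint8, red, green, blue; 480x640 float32, mm along the optical axis (not along the pixel's ray), 0 where there is no reading.
- calibration(name): a dict with "K" (3x3 intrinsics, pixels), "distortion" ([k1, k2, p1, p2, k3] as OpenCV has them; the pictures are not rectified), "position" and "orientation" of the camera in the world. Camera axes: x right, y up, looking along -z (the intrinsics and any distortion apply to the point x, -y, -z); pixel columns grow to the right and rows downward; lengths in mm; the calibration is good to about 2 mm. A picture is of the moment at which its call begins. calibration takes no time and is no camera call.
- arm.hand_in(): hands the job in; it is judged then, once.
Trained networks look in the newest picture that a camera, given by its name, has taken for a name from the list of things; names that differ only in an ending like _2 or _b are one class to them, and where a whole thing is asked for, a point or a joint stands for the part that bears it (a point fixed in the world has none). Each returns a list of dicts, best first, with "confidence" (0 to 1); they miss things now and then, are a little off and sometimes report something else, mostly with a low value. They report only what shows in the picture. A call takes as long as a camera call.
- models.look_for(target, camera): "rect" ([left, top, right, bottom] in pixels, round what is visible of it).
- models.masks_of(target, camera): "pixels" (480x640 bool, what is visible of it) and "rect" ([left, top, right, bottom] in pixels, round what is visible of it).
- models.landmark_of(target, camera): "at" ([column, row] in pixels: a listed point, or the origin of a listed thing).
The state is a dict: "time": time; "qpos": joint angles; "qd": joint speeds; "effort": joint torques, N m; "ee_pos": TCP position; "eef_rot": TCP orientation; "force": force on the tool from outside, world axes, zero at the start; "wrist_torque": the same for the moment, N m; "gripper_width": finger opening in mm; "finger_force": force on a finger pad.
Only numpy, scipy, OpenCV 4.12 (cv2) and the standard library are available. Lean on these libraries where they do the work, as an engineer would, in place of code of your own. Each camera call takes 0.05 s, during which the arm holds its last target. There are 200 camera calls.

## Working session

There is one attempt and no reset: what is moved stays moved. The work goes in short steps, Python scripts to look and compute and a tool call to move; the robot and the scene stay as the last step left them, time stands still between calls to the robot, and variables do not carry over. Pictures are saved under pics/ and viewed, at most 10 in all, crops included, and the job is handed in when it is done.

Besides the shell and the picture viewer there is one more tool, called after "Request:" by a JSON object that holds its "name" and its "arguments". jog_arm: Moves the arm, as the interface text tells. Its arguments: {"type":"object","properties":{"targets":{"type":"array","items":{"type":"array","items":{"type":"array","items":{"type":"number"}}}},"newtons":{"type":"number"}},"required":["targets"]}

```bash
ls; mkdir -p pics
cat > h.py <<'E'
import numpy as np, cv2
from scipy.spatial.transform import Rotation as R
from cell import arm, grab_frame, calibration, models
def cam(n):
    c=calibration(n); o=np.array(c["orientation"],float)
    Rm=o if o.shape==(3,3) else R.from_euler("xyz",o).as_matrix()
    return np.array(c["K"],float),np.array(c["distortion"],float),np.array(c["position"],float),Rm
def ray(n,uv):
    K,D,p,Rm=cam(n)
    q=cv2.undistortPoints(np.array(uv,float).reshape(-1,1,2),K,D).reshape(-1,2)
    d=np.c_[q[:,0],-q[:,1],-np.ones(len(q))]
    return p,d@Rm.T
def at_z(n,uv,z):
    p,d=ray(n,uv); return p+d*((z-p[2])/d[:,2])[:,None]
def at_depth(n,uv,dep):
    p,d=ray(n,uv); return p+d*np.ravel(dep)[:,None]
def proj(n,P):
    K,D,p,Rm=cam(n); c=(np.atleast_2d(P)-p)@Rm*[1,-1,-1]
    return cv2.projectPoints(c,np.zeros(3),np.zeros(3),K,D)[0].reshape(-1,2)
E
python3 - <<'E'
from h import *
for n in("side","top"):
    im,d=grab_frame(n); cv2.imwrite(f"pics/{n}0.png",im[:,:,::-1]); np.save(f"{n}0.npy",d)
    print(n,calibration(n))
    for t in("opening","bolt_knob","dish","spout_tip","dish_handle","dish_middle","ball_center","cradle"):
        r=models.landmark_of(t,n)
        for k in r[:2]:
            u,v=k["at"]; iu,iv=int(np.clip(u,0,639)),int(np.clip(v,0,479))
            z={"opening":105,"bolt_knob":143.5,"dish":0,"spout_tip":25,"dish_handle":28,"dish_middle":28,"ball_center":28,"cradle":0}[t]
            print(t,np.round(k["at"],1),round(k["confidence"],2),"z-plane",at_z(n,[u,v],z)[0].round(),"depth",at_depth(n,[u,v],d[iv,iu])[0].round())
o=arm.observe();print(o, arm.grasp_offset)
E
```

```text
pics
side {'K': array([[565.2450253 ,   0.        , 320.18848501],
       [  0.        , 565.2450253 , 242.55629782],
       [  0.        ,   0.        ,   1.        ]]), 'distortion': array([-0.0864525,  0.       ,  0.       ,  0.       ,  0.       ]), 'position': array([  22.42704122, -994.73517981, 1316.7174427 ]), 'orientation': array([ 0.76145454, -0.01681202, -0.47716068])}
opening [293.3 189.9] 0.6 z-plane [601. 271. 105.] depth [604. 276. 100.]
bolt_knob [254.4 198. ] 0.55 z-plane [459. 250. 144.] depth [461. 257. 137.]
dish [326. 322.] 0.86 z-plane [ 490. -174.    0.] depth [ 479. -195.   33.]
spout_tip [288. 328.] 0.91 z-plane [ 378. -161.   25.] depth [ 383. -148.    6.]
dish_handle [358.7 305.8] 0.58 z-plane [ 590. -184.   28.] depth [ 587. -187.   34.]
dish_middle [323.6 319.8] 0.73 z-plane [ 478. -182.   28.] depth [ 474. -189.   39.]
ball_center [323.8 318.6] 0.57 z-plane [ 480. -179.   28.] depth [ 476. -185.   38.]
ball_center [325.8 321.6] 0.27 z-plane [ 480. -190.   28.] depth [ 478. -194.   33.]
cradle [293.6 216.5] 0.81 z-plane [594. 258.   0.] depth [568. 201.  
[... 1274 characters left out ...]
 107.]
{'time': 0.9, 'qpos': array([ 1.55757271e+00,  3.84659251e-01,  7.93589670e-03, -3.97165357e-05,
       -1.19401878e+00, -2.58603074e-01]), 'qd': array([ 0.00110171, -0.0008355 , -0.00298738, -0.00028638,  0.00176231,
        0.00061031]), 'effort': array([ 1.00300276e-03, -3.92074978e+01,  1.88618463e+01,  4.19070125e+00,
       -3.17551840e-04,  2.55014143e-06]), 'ee_pos': array([167.76464524, 602.04427476, 231.34487508]), 'eef_rot': array([-3.14154971e+00,  4.95619482e-05, -2.71841303e-01]), 'force': array([0.25695367, 0.31966946, 0.34322759]), 'wrist_torque': array([ 0.00156778,  0.04824903, -0.02786043]), 'finger_force': 0.0, 'gripper_width': 85.77899761134961} 18.700000000000003
```

View pics/top0.png

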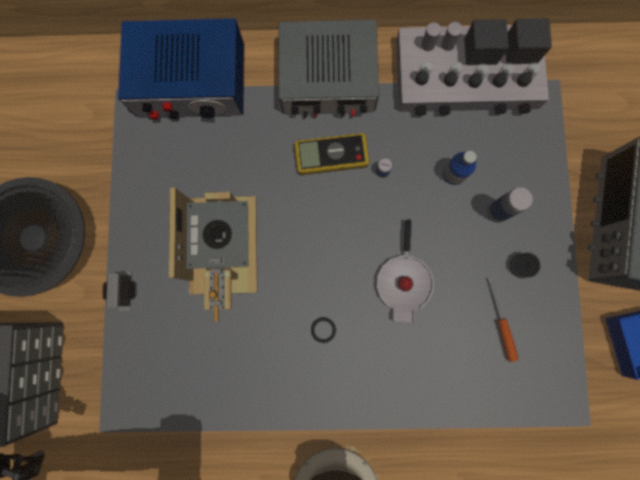

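View pics/side0.png

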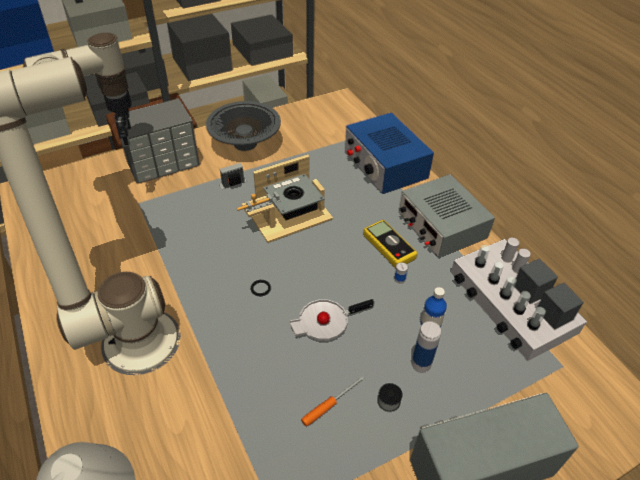

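The top view shows the cradle at (215,240): back board on the left (+y world), bolt at (213,290) on the robot side. The dish is at (404,283), its handle up at (407,235) and its spout down at (402,315). Side view: the cradle is at (290,195), the dish at (323,320). Next I'll zoom in on the cradle and fit the poses.

Run:
```python
from h import *
a=cv2.imread("pics/top0.png");b=cv2.imread("pics/side0.png")
A=cv2.resize(a[175:325,155:275],None,fx=3.3,fy=3.3,interpolation=cv2.INTER_CUBIC)
B=cv2.resize(b[145:245,230:340],None,fx=3.6,fy=3.6*1.375,interpolation=cv2.INTER_CUBIC)
h=495;B=cv2.resize(B,(396,h));cv2.imwrite("pics/crop0.png",np.hstack([A[:h],B]))
dt=np.load("top0.npy")
# back board top: depth -> world points with z 155-172
v,u=np.mgrid[175:325,150:275]; P=at_depth("top",np.c_[u.ravel(),v.ravel()],dt[v,u].ravel())
def rect(lo,hi,m=None):
    s=(P[:,2]>lo)&(P[:,2]<hi); Q=P[s][:,:2].astype(np.float32); print(lo,hi,len(Q),cv2.minAreaRect(Q),np.median(P[s][:,2]))
rect(157,175); rect(130,156); 
s=(P[:,2]>126)&(P[:,1]<300); print(P[s].round())
s=(P[:,2]>157);Q=P[s][:,:2];c=Q.mean(0);w,V=np.linalg.eigh(np.cov((Q-c).T));print("board",c,V[:,1],Q.min(0),Q.max(0))
# dish: rim points
v,u=np.mgrid[215:335,360:450]; P=at_depth("top",np.c_[u.ravel(),v.ravel()],dt[v,u].ravel()); s=(P[:,2]>20)&(P[:,2]<60)
for lo,hi in((20,33),(33,45),(45,60)):
    Q=P[(P[:,2]>lo)&(P[:,2]<hi)]; print(lo,len(Q),Q.mean(0).round(1))
for t in("dish","ball","dish_handle"):
  for n in("top","side"):
    grab_frame(n)
    m=models.masks_of(t,n)
    if m:
        ys,xs=np.nonzero(m[0]["pixels"]); g=at_z(n,np.c_[xs,ys],28); print(t,n,m[0]["confidence"],m[0]["rect"],g.mean(0).round(1),cv2.minEnclosingCircle(g[:,:2].astype(np.float32)))
```

```text
157 175 583 ((562.896240234375, 335.01629638671875), (250.59788513183594, 75.64339447021484), 20.69754409790039) 164.4064026076244
130 156 423 ((555.6902465820312, 327.9571838378906), (254.94642639160156, 89.59284210205078), 25.248811721801758) 144.88800286337937
[[4.30e+02 1.00e+00 1.23e+03]
 [4.30e+02 1.00e+00 1.23e+03]
 [4.30e+02 1.00e+00 1.23e+03]
 [4.30e+02 1.00e+00 1.23e+03]
 [4.30e+02 1.00e+00 1.23e+03]
 [4.30e+02 1.00e+00 1.23e+03]
 [4.30e+02 1.00e+00 1.23e+03]
 [4.30e+02 1.00e+00 1.23e+03]
 [4.30e+02 1.00e+00 1.23e+03]
 [4.30e+02 1.00e+00 1.23e+03]
 [4.30e+02 1.00e+00 1.23e+03]
 [4.30e+02 1.00e+00 1.23e+03]
 [4.30e+02 1.00e+00 1.23e+03]
 [4.30e+02 1.00e+00 1.23e+03]
 [4.30e+02 1.00e+00 1.23e+03]
 [4.30e+02 1.00e+00 1.23e+03]
 [4.30e+02 1.00e+00 1.23e+03]
 [4.30e+02 1.00e+00 1.23e+03]
 [4.30e+02 1.00e+00 1.23e+03]
 [4.30e+02 1.00e+00 1.23e+03]
 [4.30e+02 1.00e+00 1.23e+03]
 [4.30e+02 1.00e+00 1.23e+03]
 [4.30e+02 1.00e+00 1.23e+03]
 [4.30e+02 1.00e+00 1.23e+03]
 [4.30e+02 1.00e+00 1.23e+03]
 [4.30e+02 1.00e+00 1.23e+03]
 [4.30e+02 1.00e+00 1.23e+03]
 [4.30e+02 1.00e+00 1.23e+
[... 3838 characters left out ...]
1.54901123046875), 124.91971588134766)
dish side 0.82 [290.3, 296.8, 376.1, 340.2] [ 485.  -181.4   28. ] ((511.39483642578125, -181.01792907714844), 126.76866912841797)
ball top 0.56 [401.9, 275.9, 413.5, 291.6] [ 478.6 -175.4   28. ] ((478.43951416015625, -174.89163208007812), 18.209388732910156)
ball side 0.69 [317.2, 312.0, 332.5, 328.6] [ 479.6 -175.8   28. ] ((479.4158935546875, -175.84584045410156), 21.310443878173828)
dish_handle top 0.72 [377.7, 161.4, 393.0, 176.0] [ 763.1 -132.7   28. ] ((763.0264282226562, -132.26283264160156), 25.14715003967285)
dish_handle side 0.61 [288.2, 297.2, 373.1, 341.3] [ 479.9 -180.6   28. ] ((509.5393981933594, -178.1533660888672), 123.48770141601562)
```

View pics/crop0.png

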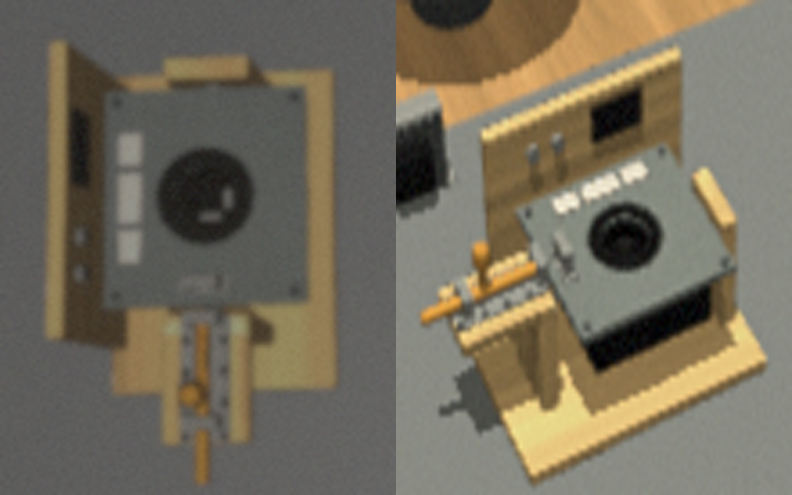

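The crop shows the ring at crop (205,195), the knob at (190,395) and the bolt still drawn back, with its tip short of the keeper. The cradle is nearly aligned with the world axes. Next I'll refine the directions.

Run:
```python
from h import *
dt=np.load("top0.npy");ds=np.load("side0.npy")
def cloud(n,d,r):
    v,u=np.mgrid[r[1]:r[3],r[0]:r[2]]; P=at_depth(n,np.c_[u.ravel(),v.ravel()],d[v,u].ravel()); return P[d[v,u].ravel()>0]
def info(name,Q):
    c=Q[:,:2].mean(0);w,V=np.linalg.eigh(np.cov((Q[:,:2]-c).T));e=V[:,1]*np.sign(V[0,1]);t=(Q[:,:2]-c)@e
    print(name,len(Q),"c",c.round(1),"z",np.median(Q[:,2]).round(1),"ang",np.arctan2(e[1],e[0]).round(3),"mid",(c+e*(t.min()+t.max())/2).round(1),"len",np.ptp(t).round(1))
for n,d,rc,rd in(("top",dt,(150,175,275,325),(360,215,450,335)),("side",ds,(230,145,340,245),(280,290,385,350))):
    P=cloud(n,d,rc); print(n)
    info("board",P[(P[:,2]>158)&(P[:,2]<172)])
    k=P[(P[:,2]>138)&(P[:,2]<160)&(P[:,1]<300)&(P[:,0]<500)]; info("knob",k)
    rod=P[(P[:,2]>108)&(P[:,2]<130)&(P[:,0]<440)&(P[:,1]<300)]; info("rod",rod)
    s=P[(P[:,2]>98)&(P[:,2]<112)&(P[:,0]>525)&(P[:,1]<330)]; r=cv2.minAreaRect(s[:,:2].astype(np.float32)); print("panel",r)
    P=cloud(n,d,rd); info("handle",P[(P[:,2]>31)&(P[:,2]<46)&(P[:,0]>560)])
    s=P[(P[:,2]>14)&(P[:,2]<34)&(P[:,0]<550)&(P[:,0]>412)]; print("dish",cv2.minEnclosingCircle(s[:,:2].astype(np.float32)))
    s=P[(P[:,2]>12)&(P[:,2]<40)&(P[:,0]<405)];info("spout",s)
# black ring/hole by darkness in panel
for n,rc in(("top",(190,205,250,265)),("side",(272,172,318,212))):
    im=cv2.imread(f"pics/{n}0.png",0)[rc[1]:rc[3],rc[0]:rc[2]]
    m=(im<np.median(im)*0.55).astype(np.uint8); N,l,st,ce=cv2.connectedComponentsWithStats(m)
    i=1+np.argmax(st[1:,4]); u=ce[i]+[rc[0],rc[1]]; print(n,"ring",u,st[i],at_z(n,u,107)[0].round(1))
```

```text
top
board 563 c [589.5 345. ] z 164.5 ang 0.016 mid [592.1 345.1] len 196.2
knob 50 c [455.6 257.8] z 150.3 ang 0.888 mid [456.  258.4] len 16.0
rod 137 c [423.  256.6] z 118.2 ang -0.079 mid [419.2 256.9] len 41.3
panel ((608.8117065429688, 260.5060119628906), (168.56985473632812, 139.56808471679688), 0.812216579914093)
handle 176 c [ 596.2 -184.5] z 37.2 ang -0.083 mid [ 596.9 -184.5] len 74.1
dish ((479.6258239746094, -171.58346557617188), 71.5118637084961)
spout 173 c [ 395.7 -169.2] z 23.5 ang 1.525 mid [ 395.8 -167.6] len 50.9
side
board 229 c [592.6 342.3] z 163.2 ang 0.01 mid [593.7 342.3] len 196.0
knob 25 c [456.7 255.6] z 147.1 ang -1.18 mid [456.8 255.4] len 17.9
rod 60 c [424.1 254.1] z 116.9 ang -0.157 mid [420.7 254.6] len 40.5
panel ((610.346435546875, 257.339599609375), (170.2865753173828, 145.2236328125), 0.302908331155777)
handle 112 c [ 596.8 -187.8] z 36.0 ang -0.089 mid [ 597.7 -187.9] len 73.6
dish ((478.0546875, -175.76971435546875), 71.96601104736328)
spout 101 c [ 396.3 -169.2] z 23.4 ang 1.542 mid [ 396.3 -169.4] len 55.7
top ring [216.31418312 233.61041293] [ 13  15  28  28 557] [594.9 262.  107. ]
side ring [293.13488372 192.44651163] [ 11  14  21  14 215] [594.6 257.9 107. ]
```

Request:
{"name": "jog_arm", "arguments": {"targets": [[[0, 0, 0, 0, 0, 0, -0.9], [0, 0, 0, 0, 0, 0, -0.9], [0, 0.51, 0.71, 0, 0, 0, 0], [0, 0.51, 0.71, 0, 0, 0, 0], [0, 0.51, 0.71, 0, 0, 0, 0]]]}}

```text
time: 2.12
ee_pos: [260.0, 472.8, 231.4]
eef_rot: [-3.141, -0.0, -0.001]
force: [0.5, 0.2, -0.1]
gripper_width: 0.3
finger_force: 0.0
```

Request:
{"name": "jog_arm", "arguments": {"targets": [[[0, 0.51, 0.71, 0, 0, 0, 0], [0, 0.51, 0.71, 0, 0, 0, 0], [0, 0.51, 0.71, 0, 0, 0, 0], [0, 0.51, 0.71, 0, 0, 0, 0], [0, 0.51, 0.71, 0, 0, 0, 0]]]}}

```text
time: 2.75
ee_pos: [412.8, 259.4, 231.7]
eef_rot: [-3.141, -0.001, -0.001]
force: [1.0, 0.2, 0.3]
gripper_width: -0.0
finger_force: 0.0
```

Request:
{"name": "jog_arm", "arguments": {"targets": [[[0, 0, 0, 0.83, 0, 0, 0], [0, 0, 0.01, 0.83, 0, 0, 0], [0, 0.15, 0, 0, 0, 0, 0], [0, 0.15, 0, 0, 0, 0, 0], [0, 0, 0, 0, 0, 0, 0]]]}}

```text
time: 3.38
ee_pos: [431.9, 261.6, 133.9]
eef_rot: [-3.138, -0.004, -0.002]
force: [-0.0, -0.6, -0.2]
gripper_width: 0.2
finger_force: 0.0
```

Request:
{"name": "jog_arm", "arguments": {"targets": [[[0, 0.12, 0, 0, 0, 0, 0], [0, 0.12, 0, 0, 0, 0, 0], [0, 0.12, 0, 0, 0, 0, 0]]]}}

```text
time: 3.75
ee_pos: [451.7, 260.3, 132.1]
eef_rot: [-3.141, 0.0, -0.002]
force: [-2.6, 0.9, 1.4]
gripper_width: 0.0
finger_force: 1.7
```

Request:
{"name": "jog_arm", "arguments": {"targets": [[[0, 0.1, 0, 0, 0, 0, 0], [0, 0.1, 0, 0, 0, 0, 0]]]}}

```text
time: 4.0
ee_pos: [463.8, 260.2, 131.7]
eef_rot: [3.142, 0.0, -0.002]
force: [-3.9, 0.8, 2.1]
gripper_width: -0.0
finger_force: 1.7
```

Request:
{"name": "jog_arm", "arguments": {"targets": [[[0, 0.1, 0, 0, 0, 0, 0], [0, 0.07, 0, 0, 0, 0, 0]]]}}

```text
time: 4.25
ee_pos: [474.1, 260.2, 131.6]
eef_rot: [-3.142, 0.0, -0.002]
force: [-3.1, 2.1, 2.0]
gripper_width: -0.1
finger_force: 1.6
```

Request:
{"name": "jog_arm", "arguments": {"targets": [[[0, 0.03, 0, 0, 0, 0, 0], [0, 0.03, 0, 0, 0, 0, 0]]]}}

```text
time: 4.5
ee_pos: [476.7, 260.1, 131.5]
eef_rot: [3.141, 0.002, -0.002]
force: [-9.7, 3.0, 5.7]
gripper_width: -0.1
finger_force: 4.5
```

Request:
{"name": "jog_arm", "arguments": {"targets": [[[0, 0.03, 0, 0, 0, 0, 0]]]}}

```text
time: 4.62
ee_pos: [476.9, 260.0, 131.5]
eef_rot: [3.141, 0.005, -0.002]
force: [-14.3, 4.9, 8.0]
gripper_width: 0.2
finger_force: 7.4
```

Request:
{"name": "jog_arm", "arguments": {"targets": [[[0, 0.03, 0, 0, 0, 0, 0], [0, 0.02, 0, 0, 0, 0, 0]]]}}

```text
time: 4.88
ee_pos: [477.1, 259.9, 131.5]
eef_rot: [3.14, 0.01, -0.002]
force: [-23.4, 6.4, 13.0]
gripper_width: -0.2
finger_force: 11.8
```

Request:
{"name": "jog_arm", "arguments": {"targets": [[[0, -0.4, 0, 0, 0, 0, 0], [0, -0.1, 0, -0.9, 0, 0, 0], [0, 0, 0.3, -0.9, 0, 0, 0], [85, -0.3, 0.9, 0, 0, 0, 0], [85, -0.3, 0.9, 0, 0, 0, 0]]]}}

```text
time: 5.5
ee_pos: [416.0, 133.0, 240.3]
eef_rot: [-3.141, -0.002, -0.001]
force: [1.4, -0.0, 0.1]
gripper_width: 35.8
finger_force: 0.0
```

Run:
```python
from h import *
tgt=None
for n,r in(("top",(150,175,275,325)),("side",(230,145,340,245))):
    im,d=grab_frame(n)
    if n=="side": b=im[145:245,230:340,::-1]
    else: a=im[175:325,155:275,::-1]
    v,u=np.mgrid[r[1]:r[3],r[0]:r[2]];P=at_depth(n,np.c_[u.ravel(),v.ravel()],d[v,u].ravel())
    k=P[(P[:,2]>138)&(P[:,2]<160)&(P[:,1]<300)&(P[:,0]<540)&(P[:,0]>440)]; print(n,len(k),k.mean(0))
A=cv2.resize(a,None,fx=3.3,fy=3.3,interpolation=cv2.INTER_CUBIC);B=cv2.resize(b,(396,495),interpolation=cv2.INTER_CUBIC)
cv2.imwrite("pics/crop1.png",np.hstack([A,B]));print(arm.observe()["ee_pos"])
```

```text
top 48 [493.72651537 258.2928555  149.57459374]
side 8 [500.1814671  252.1272467  146.02796921]
[413.95085803 130.16274587 239.97776844]
```

View pics/crop1.png

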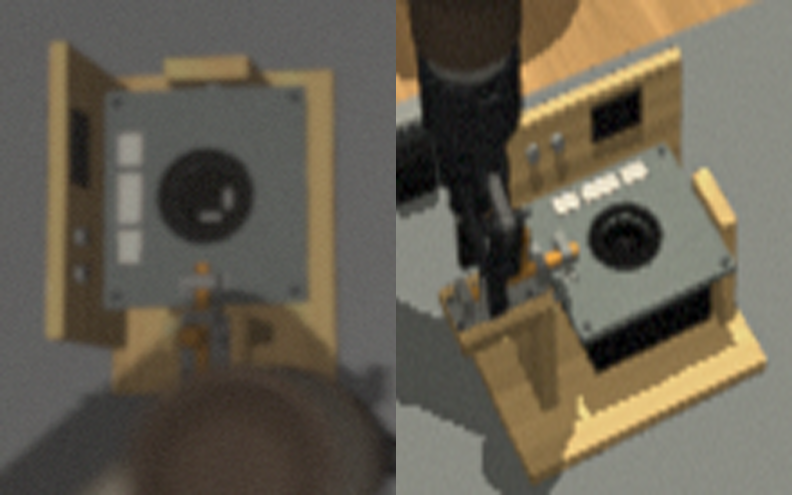

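The bolt tip now shows through the keeper at crop (203,275), with its knob at about (494,258), so it is home: it met a hard stop at the predicted position. The unit is level. Next is the handle.

Request:
{"name": "jog_arm", "arguments": {"targets": [[[60, 0.5, 0.87, 0, 0, 0, 0], [60, 0.5, 0.87, 0, 0, 0, 0], [60, 0.5, 0.87, 0, 0, 0, 0], [60, 0.5, 0.87, 0, 0, 0, 0], [60, 0.5, 0.87, 0, 0, 0, 0]]]}}

```text
time: 6.22
ee_pos: [566.9, -129.4, 239.6]
eef_rot: [3.141, -0.001, -0.002]
force: [0.1, 1.0, 0.3]
gripper_width: 59.8
finger_force: 0.0
```

Request:
{"name": "jog_arm", "arguments": {"targets": [[[60, 0.45, 0.87, 0, 0, 0, 0], [60, 0, 0, 0.7, 0, 0, 0.57], [60, 0, 0, 0.9, 0, 0, 0], [60, 0, 0, 0, 0, 0, 0]]]}}

```text
time: 6.72
ee_pos: [589.5, -179.6, 139.0]
eef_rot: [3.141, 0.011, -0.088]
force: [-0.6, -0.1, -0.2]
gripper_width: 60.0
finger_force: 0.0
```

Request:
{"name": "jog_arm", "arguments": {"targets": [[[60, 0.04, 0.1, 0.6, 0, 0, 0], [60, 0, 0, 0.6, 0, 0, 0], [60, 0, 0, 0.5, 0, 0, 0], [60, 0, 0, 0.2, 0, 0, 0], [60, 0, 0, 0, 0, 0, 0]]]}}

```text
time: 7.35
ee_pos: [595.4, -185.6, 30.8]
eef_rot: [3.141, -0.002, -0.086]
force: [-0.9, -1.1, -0.0]
gripper_width: 60.3
finger_force: 0.0
```

Run:
```python
from h import *
o=arm.observe();print(o["ee_pos"],o["eef_rot"],o["force"],o["wrist_torque"],o["qpos"])
im,d=grab_frame("side")
cv2.imwrite("pics/grip0.png",cv2.resize(im[260:370,260:410,::-1],None,fx=5,fy=5,interpolation=cv2.INTER_CUBIC))
```

```text
[ 595.36582508 -185.6230682    30.79223631] [ 3.14096112e+00 -1.55590421e-03 -8.63546920e-02] [-0.94592573 -1.12831765 -0.01782362] [ 0.04313398 -0.03178997 -0.00279497] [-4.27523258e-02  5.81221342e-01 -2.24849714e-01  1.01086906e-03
 -7.63198628e-01  1.52646352e+00]
```

View pics/grip0.png

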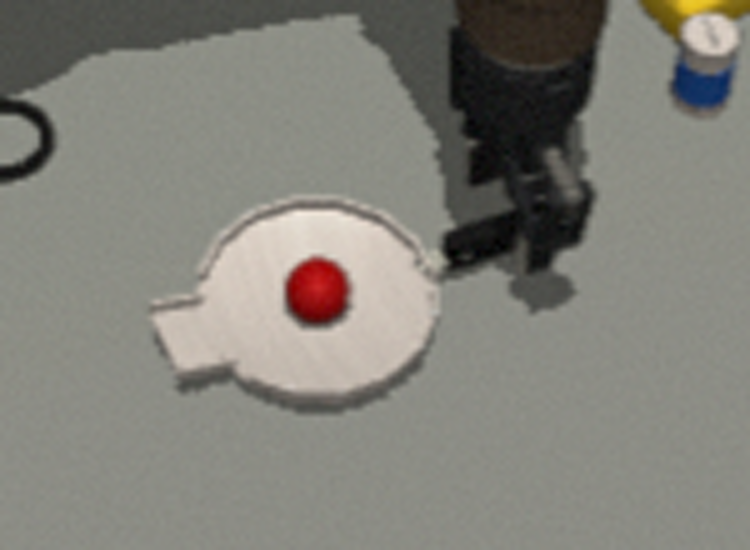

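The fingers straddle the handle at crop (545,220), and the ball is centred at (318,290). Now lower and close gradually.

Request:
{"name": "jog_arm", "arguments": {"targets": [[[50, -0.03, 0, 0.2, 0, 0, 0], [32, -0.02, 0, 0.14, 0, 0, 0], [26, 0, 0, 0, 0, 0, 0], [23, 0, 0, 0, 0, 0, 0], [20, 0, 0, 0, 0, 0, 0]]], "newtons": 20}}

```text
time: 8.02
ee_pos: [591.5, -185.3, 9.6]
eef_rot: [3.142, -0.001, -0.087]
force: [0.0, 0.2, 0.0]
gripper_width: 19.9
finger_force: 0.0
```

Request:
{"name": "jog_arm", "arguments": {"targets": [[[18, 0, 0, 0, 0, 0, 0], [17, 0, 0, 0, 0, 0, 0], [16, 0, 0, 0, 0, 0, 0], [15, 0, 0, 0, 0, 0, 0], [14, 0, 0, 0, 0, 0, 0]]]}}

```text
time: 8.65
ee_pos: [591.3, -185.2, 9.4]
eef_rot: [-3.142, -0.0, -0.087]
force: [0.2, 0.2, 1.7]
gripper_width: 14.0
finger_force: 1.7
```

Request:
{"name": "jog_arm", "arguments": {"targets": [[[12, 0, 0, 0, 0, 0, 0], [8, 0, 0, 0, 0, 0, 0], [0, 0, 0, 0, 0, 0, 0]]]}}

```text
time: 9.02
ee_pos: [591.3, -185.2, 9.4]
eef_rot: [-3.142, -0.0, -0.087]
force: [-0.3, 1.6, 0.6]
gripper_width: 13.8
finger_force: 21.0
```

Request:
{"name": "jog_arm", "arguments": {"targets": [[[0, 0, 0, 0, 0, 0, 0], [0, 0, 0, 0, 0, 0, 0], [0, 0, 0, -0.02, 0, 0, 0], [0, 0, 0, -0.04, 0, 0, 0], [0, 0, 0, -0.06, 0, 0, 0]]], "newtons": 120}}

```text
time: 9.65
ee_pos: [590.8, -185.3, 16.1]
eef_rot: [3.142, 0.001, -0.087]
force: [-0.1, -0.2, -1.8]
gripper_width: 12.1
finger_force: 117.2
```

Request:
{"name": "jog_arm", "arguments": {"targets": [[[0, 0, 0, -0.08, 0, 0, 0], [0, 0, 0, -0.08, 0, 0, 0], [0, 0, 0, -0.06, 0, 0, 0], [0, 0, 0, -0.03, 0, 0, 0], [0, 0, 0, 0, 0, 0, 0]]]}}

```text
time: 10.28
ee_pos: [591.3, -185.2, 31.7]
eef_rot: [-3.142, -0.0, -0.087]
force: [0.5, 0.4, -2.4]
gripper_width: 11.8
finger_force: 117.2
```

```bash
cat > tilt.py <<'E'
from h import *
from scipy.optimize import least_squares
# dish yaw guess from tool; fits rim/dish plane from depth, ball centre by colour
def look(tag=None, wide=False):
    o=arm.observe(); p=o["ee_pos"]; yaw=o["eef_rot"][2]; e=np.array([np.cos(yaw),np.sin(yaw)])
    c=p[:2]-112*e; zu=p[2]-9.4
    print("t",round(o["time"],2),"tcp",p.round(1),"rot",o["eef_rot"].round(4),"w",o["gripper_width"],"torque",o["wrist_torque"].round(3),"guess dish",c.round(1),zu)
    for n in("top","side"):
        im,d=grab_frame(n)
        v,u=np.mgrid[0:480,0:640]; m=d>0; P=at_depth(n,np.c_[u[m],v[m]],d[m]); rgb=im[m].astype(int)
        r=P[:,:2]-c; x=-(r@e); y=r@[-e[1],e[0]]; rr=np.hypot(x,y); h=P[:,2]-zu
        red=(rgb[:,0]>2*rgb[:,1])&(rgb[:,0]>80)&(rr<90)
        uv=np.c_[u[m],v[m]][red]; b=uv.mean(0); bc=at_z(n,b,zu+28)[0]
        rb=bc[:2]-c; print(n,"ball px",b.round(1),"off dish x,y",(-(rb@e)).round(1),(rb@[-e[1],e[0]]).round(1))
        s=(rr<60)&(rr>24)&(abs(h)<45)&~red
        # sphere-bowl surface h = h0 + 9 + r^2/400 + a*x + b*y
        f=lambda q:(h[s]-(9+rr[s]**2/400+q[0]+q[1]*x[s]+q[2]*y[s]))
        q=least_squares(f,[0,0,0],loss="soft_l1").x; print("  bowl h0 %.1f slope x %.4f y %.4f n %d"%(*q,s.sum()))
        s=(x>72)&(x<90)&(abs(y)<22)&(abs(h-25)<20); print("  spout h",np.median(h[s]).round(1),s.sum())
        if tag and n==tag[0]: cv2.imwrite(f"pics/{tag[1]}.png",im[:,:,::-1])
E
python3 -c "
from tilt import *
look()"
```

```text
t 10.28 tcp [ 591.3 -185.2   31.7] rot [-3.1415e+00 -3.0000e-04 -8.7300e-02] w 11.849421431117122 torque [-0.053 -0.235  0.018] guess dish [ 479.7 -175.5] 22.30114772775906
top ball px [407.  282.9] off dish x,y 1.1 -0.6
  bowl h0 -0.7 slope x -0.0162 y -0.0013 n 1708
  spout h 21.4 146
side ball px [323.2 313.3] off dish x,y 0.7 -0.8
  bowl h0 -2.2 slope x -0.0129 y 0.0392 n 1140
  spout h 21.7 77
```

Run:
```python
from h import *
from scipy.optimize import least_squares
e=np.array([np.cos(-.087),np.sin(-.087)]);c=np.array([479.7,-175.5]);zu=0
for n in("top","side"):
    d=np.load(n+"0.npy");im=cv2.imread(f"pics/{n}0.png")[:,:,::-1];v,u=np.mgrid[0:480,0:640]; m=d>0; P=at_depth(n,np.c_[u[m],v[m]],d[m]); rgb=im[m].astype(int)
    r=P[:,:2]-c; x=-(r@e); y=r@[-e[1],e[0]]; rr=np.hypot(x,y); h=P[:,2]-zu
    red=(rgb[:,0]>2*rgb[:,1])&(rgb[:,0]>80)&(rr<90);b=np.c_[u[m],v[m]][red].mean(0);rb=at_z(n,b,28)[0][:2]-c
    s=(rr<60)&(rr>24)&(abs(h)<45)&~red
    q=least_squares(lambda q:(h[s]-(9+rr[s]**2/400+q[0]+q[1]*x[s]+q[2]*y[s])),[0,0,0],loss="soft_l1").x
    t=(x>72)&(x<90)&(abs(y)<22)&(abs(h-25)<20)
    print(n,q.round(4),"spout",np.median(h[t]),"ball",(-(rb@e)).round(1),(rb@[-e[1],e[0]]).round(1))
```

```text
top [ 0.0201 -0.0066 -0.0005] spout 22.30104811864328 ball 1.5 -0.8
side [-7.642e-01  7.000e-04  3.000e-04] spout 22.42422059264038 ball 0.7 0.4
```

Lifted and nearly level (spout about 0.01 rad low), with the ball centred. Lift to height next.

Request:
{"name": "jog_arm", "arguments": {"targets": [[[0, 0, 0, -0.04, 0, 0, 0], [0, 0, 0, -0.08, 0, -0.02, 0], [0, 0, 0, -0.12, 0, -0.02, 0], [0, 0, 0, -0.14, 0, -0.01, 0], [0, 0, 0, -0.15, 0, 0, 0]]]}}

```text
time: 11.0
ee_pos: [591.5, -185.3, 64.1]
eef_rot: [3.142, 0.007, -0.087]
force: [-0.3, 0.3, -2.8]
gripper_width: 12.0
finger_force: 117.3
```

Request:
{"name": "jog_arm", "arguments": {"targets": [[[0, 0, 0, -0.15, 0, 0, 0], [0, 0, 0, -0.15, 0, 0, 0], [0, 0, 0, -0.15, 0, 0, 0], [0, 0, 0, -0.15, 0, 0, 0], [0, 0, 0, -0.14, 0, 0, 0]]]}}

```text
time: 11.62
ee_pos: [591.7, -185.3, 108.4]
eef_rot: [3.142, 0.007, -0.087]
force: [-0.3, 0.0, -2.4]
gripper_width: 12.6
finger_force: 117.3
```

Request:
{"name": "jog_arm", "arguments": {"targets": [[[0, 0, 0, -0.12, 0, 0, 0], [0, 0, 0, -0.08, 0, 0, 0], [0, 0, 0, -0.04, 0, 0, 0], [0, 0, 0, -0.02, 0, 0, 0], [0, 0, 0, 0, 0, 0, 0]]]}}

```text
time: 12.25
ee_pos: [591.7, -185.3, 123.1]
eef_rot: [-3.142, 0.008, -0.087]
force: [0.3, -0.2, -2.1]
gripper_width: 12.3
finger_force: 117.3
```

```bash
python3 -c "
from tilt import *
look()"
```

```text
t 12.25 tcp [ 591.7 -185.3  123.1] rot [-3.1416  0.0079 -0.0874] w 12.265434601342566 torque [-0.017 -0.275  0.007] guess dish [ 480.1 -175.5] 113.72196533954481
top ball px [413.3 280.8] off dish x,y 0.9 -0.6
  bowl h0 0.2 slope x -0.0057 y -0.0004 n 1999
  spout h 23.2 171
side ball px [324.2 292.3] off dish x,y -0.0 0.2
  bowl h0 -0.3 slope x 0.0070 y -0.0018 n 983
  spout h 23.5 83
```

Request:
{"name": "jog_arm", "arguments": {"targets": [[[0, 0, 0.014, 0, 0.0004, 0, 0.05], [0, 0, 0.028, 0, 0.0008, 0, 0.1], [0, -0.001, 0.042, 0, 0.0012, 0, 0.15], [0, -0.001, 0.056, 0, 0.0016, 0, 0.2], [0, -0.001, 0.07, 0, 0.002, 0, 0.25]]]}}

```text
time: 12.98
ee_pos: [590.0, -198.1, 123.3]
eef_rot: [-3.142, 0.007, -0.202]
force: [-0.3, 0.1, -3.9]
gripper_width: 12.3
finger_force: 117.3
```

Request:
{"name": "jog_arm", "arguments": {"targets": [[[0, -0.002, 0.084, 0, 0.0024, 0, 0.3], [0, -0.002, 0.084, 0, 0.0024, 0, 0.3], [0, -0.002, 0.084, 0, 0.0024, 0, 0.3], [0, -0.002, 0.084, 0, 0.0024, 0, 0.3], [0, -0.002, 0.084, 0, 0.0024, 0, 0.3]]]}}

```text
time: 13.6
ee_pos: [582.1, -222.0, 123.3]
eef_rot: [-3.141, 0.008, -0.428]
force: [-0.3, 0.0, -3.3]
gripper_width: 11.9
finger_force: 117.3
```

Request:
{"name": "jog_arm", "arguments": {"targets": [[[0, -0.002, 0.084, 0, 0.0024, 0, 0.3], [0, -0.002, 0.084, 0, 0.0024, 0, 0.3], [0, -0.002, 0.084, 0, 0.0024, 0, 0.3], [0, -0.002, 0.084, 0, 0.0024, 0, 0.3], [0, -0.002, 0.084, 0, 0.0024, 0, 0.3]]]}}

```text
time: 14.22
ee_pos: [569.1, -243.5, 123.3]
eef_rot: [-3.141, 0.008, -0.653]
force: [0.3, -0.4, -1.7]
gripper_width: 12.4
finger_force: 117.3
```

Request:
{"name": "jog_arm", "arguments": {"targets": [[[0, -0.002, 0.07, 0, 0.002, 0, 0.25], [0, -0.001, 0.056, 0, 0.0016, 0, 0.2], [0, -0.001, 0.042, 0, 0.0012, 0, 0.15], [0, 0, 0.028, 0, 0.0008, 0, 0.1], [0, 0, 0.014, 0, 0.0004, 0, 0.05]]]}}

```text
time: 14.85
ee_pos: [561.1, -252.9, 123.3]
eef_rot: [-3.141, 0.008, -0.763]
force: [-0.0, -0.0, -2.1]
gripper_width: 12.3
finger_force: 117.3
```

```bash
python3 -c "
from tilt import *
look()"
```

```text
t 14.85 tcp [ 561.1 -252.9  123.3] rot [-3.1413  0.0076 -0.7629] w 12.292859210206233 torque [-0.186 -0.188  0.053] guess dish [ 480.1 -175.5] 113.92658388354417
top ball px [417.5 280.6] off dish x,y -6.0 -7.5
  bowl h0 -0.0 slope x -0.0024 y 0.0006 n 915
  spout h nan 0
side ball px [324.2 292. ] off dish x,y 0.3 0.9
  bowl h0 -0.5 slope x 0.0062 y -0.0043 n 967
  spout h 23.5 87
  return _methods._mean(a, axis=axis, dtype=dtype,
  ret = ret.dtype.type(ret / rcount)
```

Request:
{"name": "jog_arm", "arguments": {"targets": [[[0, 0, 0.014, 0, 0.0004, 0, 0.05], [0, 0, 0.028, 0, 0.0008, 0, 0.1], [0, -0.001, 0.042, 0, 0.0012, 0, 0.15], [0, -0.001, 0.056, 0, 0.0016, 0, 0.2], [0, -0.001, 0.07, 0, 0.002, 0, 0.25]]]}}

```text
time: 15.58
ee_pos: [551.7, -261.6, 123.3]
eef_rot: [-3.141, 0.008, -0.877]
force: [0.8, -0.3, -0.9]
gripper_width: 12.4
finger_force: 117.3
```

Request:
{"name": "jog_arm", "arguments": {"targets": [[[0, -0.002, 0.084, 0, 0.0024, 0, 0.3], [0, -0.002, 0.084, 0, 0.0024, 0, 0.3], [0, -0.002, 0.084, 0, 0.0024, 0, 0.3], [0, -0.002, 0.084, 0, 0.0024, 0, 0.3], [0, -0.002, 0.084, 0, 0.0024, 0, 0.3]]]}}

```text
time: 16.2
ee_pos: [530.5, -275.5, 123.3]
eef_rot: [-3.141, 0.008, -1.103]
force: [-0.8, 0.5, -1.8]
gripper_width: 12.0
finger_force: 117.3
```

Request:
{"name": "jog_arm", "arguments": {"targets": [[[0, -0.002, 0.084, 0, 0.0024, 0, 0.3], [0, -0.002, 0.084, 0, 0.0024, 0, 0.3], [0, -0.002, 0.084, 0, 0.0024, 0, 0.3], [0, -0.002, 0.084, 0, 0.0024, 0, 0.3], [0, -0.002, 0.084, 0, 0.0024, 0, 0.3]]]}}

```text
time: 16.82
ee_pos: [506.9, -284.3, 123.3]
eef_rot: [-3.141, 0.008, -1.328]
force: [1.2, 0.2, -2.2]
gripper_width: 12.0
finger_force: 117.3
```

Request:
{"name": "jog_arm", "arguments": {"targets": [[[0, -0.002, 0.084, 0, 0.0024, 0, 0.3], [0, -0.002, 0.084, 0, 0.0024, 0, 0.3], [0, -0.001, 0.07, 0, 0.002, 0, 0.25], [0, -0.001, 0.056, 0, 0.0016, 0, 0.2], [0, -0.001, 0.056, 0, 0.0016, 0, 0.2]]]}}

```text
time: 17.45
ee_pos: [486.4, -287.3, 123.3]
eef_rot: [-3.141, 0.008, -1.514]
force: [0.6, 0.8, -2.6]
gripper_width: 12.1
finger_force: 117.3
```

Request:
{"name": "jog_arm", "arguments": {"targets": [[[0, 0, 0.042, 0, 0.0012, 0, 0.15], [0, 0, 0.028, 0, 0.0008, 0, 0.1], [0, 0, 0.014, 0, 0.0004, 0, 0.05], [0, 0, 0, 0, 0, 0, 0]]]}}

```text
time: 17.95
ee_pos: [481.6, -287.5, 123.3]
eef_rot: [-3.141, 0.008, -1.557]
force: [0.5, -0.0, -2.4]
gripper_width: 12.1
finger_force: 117.3
```

```bash
python3 -c "
from tilt import *
look()" 2>/dev/null
```

```text
t 17.95 tcp [ 481.6 -287.5  123.3] rot [-3.141   0.0079 -1.5574] w 12.11312379761284 torque [-0.286  0.005  0.034] guess dish [ 480.1 -175.5] 113.92143706474947
top ball px [nan nan] off dish x,y nan nan
  bowl h0 0.1 slope x 0.0184 y -0.0901 n 37
  spout h 23.3 160
side ball px [324.4 292. ] off dish x,y 0.7 1.2
  bowl h0 -0.4 slope x 0.0000 y -0.0047 n 622
  spout h 23.3 84
```

Request:
{"name": "jog_arm", "arguments": {"targets": [[[0, -0.024, -0.008, 0.0004, 0, 0, 0], [0, -0.048, -0.017, 0.0007, 0, 0, 0], [0, -0.072, -0.025, 0.001, 0, 0, 0], [0, -0.096, -0.034, 0.0014, 0, 0, 0], [0, -0.12, -0.042, 0.0018, 0, 0, 0]]]}}

```text
time: 18.68
ee_pos: [489.0, -265.3, 123.2]
eef_rot: [-3.141, 0.008, -1.557]
force: [1.0, 0.1, -1.6]
gripper_width: 12.1
finger_force: 117.3
```

Request:
{"name": "jog_arm", "arguments": {"targets": [[[0, -0.144, -0.05, 0.002, 0, 0, 0], [0, -0.168, -0.059, 0.0025, 0, 0, 0], [0, -0.192, -0.067, 0.0028, 0, 0, 0], [0, -0.216, -0.075, 0.003, 0, 0, 0], [0, -0.24, -0.084, 0.0035, 0, 0, 0]]]}}

```text
time: 19.3
ee_pos: [508.5, -206.9, 122.8]
eef_rot: [-3.141, 0.008, -1.557]
force: [0.4, 0.4, -3.4]
gripper_width: 12.3
finger_force: 117.3
```

Request:
{"name": "jog_arm", "arguments": {"targets": [[[0, -0.264, -0.092, 0.004, 0, 0, 0], [0, -0.288, -0.1, 0.0042, 0, 0, 0], [0, -0.288, -0.1, 0.0042, 0, 0, 0], [0, -0.288, -0.1, 0.0042, 0, 0, 0], [0, -0.288, -0.1, 0.0042, 0, 0, 0]]]}}

```text
time: 19.92
ee_pos: [536.9, -121.3, 122.2]
eef_rot: [-3.141, 0.008, -1.557]
force: [-0.4, -0.6, -2.7]
gripper_width: 12.1
finger_force: 117.3
```

Request:
{"name": "jog_arm", "arguments": {"targets": [[[0, -0.288, -0.1, 0.0042, 0, 0, 0], [0, -0.288, -0.1, 0.0042, 0, 0, 0], [0, -0.264, -0.092, 0.004, 0, 0, 0], [0, -0.24, -0.084, 0.0035, 0, 0, 0], [0, -0.216, -0.075, 0.003, 0, 0, 0]]]}}

```text
time: 20.55
ee_pos: [562.8, -43.5, 121.7]
eef_rot: [-3.141, 0.008, -1.557]
force: [-0.2, -0.7, -3.5]
gripper_width: 12.0
finger_force: 117.2
```

Request:
{"name": "jog_arm", "arguments": {"targets": [[[0, -0.192, -0.067, 0.0028, 0, 0, 0], [0, -0.168, -0.059, 0.0025, 0, 0, 0], [0, -0.144, -0.05, 0.002, 0, 0, 0], [0, -0.12, -0.042, 0.0018, 0, 0, 0], [0, -0.096, -0.034, 0.0014, 0, 0, 0]]]}}

```text
time: 21.18
ee_pos: [577.2, -0.7, 121.4]
eef_rot: [-3.141, 0.008, -1.557]
force: [0.7, -0.7, -2.5]
gripper_width: 12.0
finger_force: 117.3
```

Request:
{"name": "jog_arm", "arguments": {"targets": [[[0, -0.072, -0.025, 0.001, 0, 0, 0], [0, -0.048, -0.017, 0.0007, 0, 0, 0], [0, -0.024, -0.008, 0.0004, 0, 0, 0], [0, 0, 0, 0, 0, 0, 0], [0, 0, 0, 0, 0, 0, 0]]]}}

```text
time: 21.8
ee_pos: [579.9, 7.6, 121.4]
eef_rot: [-3.141, 0.008, -1.558]
force: [-0.2, -0.1, -2.2]
gripper_width: 12.0
finger_force: 117.3
```

```bash
python3 -c "
from tilt import *
look(('side','pre'))
im=cv2.imread('pics/pre.png')[110:330,190:460];cv2.imwrite('pics/prec.png',cv2.resize(im,None,fx=2.6,fy=2.6,interpolation=cv2.INTER_CUBIC))
for n in ('side','top'):
  for t,z in (('spout_tip',136),('opening',105)):
    print(n,t,[(np.round(k['at'],1),round(k['confidence'],2),at_z(n,k['at'],z)[0].round(1)) for k in models.landmark_of(t,n)[:1]])
" 2>/dev/null
```

```text
t 21.8 tcp [579.9   7.6 121.4] rot [-3.1412  0.008  -1.5576] w 12.047805737969318 torque [-0.239  0.093  0.012] guess dish [578.4 119.5] 111.98746860256166
top ball px [nan nan] off dish x,y nan nan
  bowl h0 -0.1 slope x -0.0057 y 0.0032 n 328
  spout h nan 0
side ball px [307.4 211.8] off dish x,y 4.9 1.2
  bowl h0 0.1 slope x 0.0066 y -0.0055 n 347
  spout h 23.0 65
side spout_tip [(array([292.9, 196.5]), 0.97, array([572. , 210.9, 136. ]))]
side opening [(array([293.5, 188.6]), 0.87, array([604.7, 276.5, 105. ]))]
top spout_tip []
top opening [(array([218.1, 235.9]), 0.84, array([589.8, 258.3, 105. ]))]
```

View pics/prec.png

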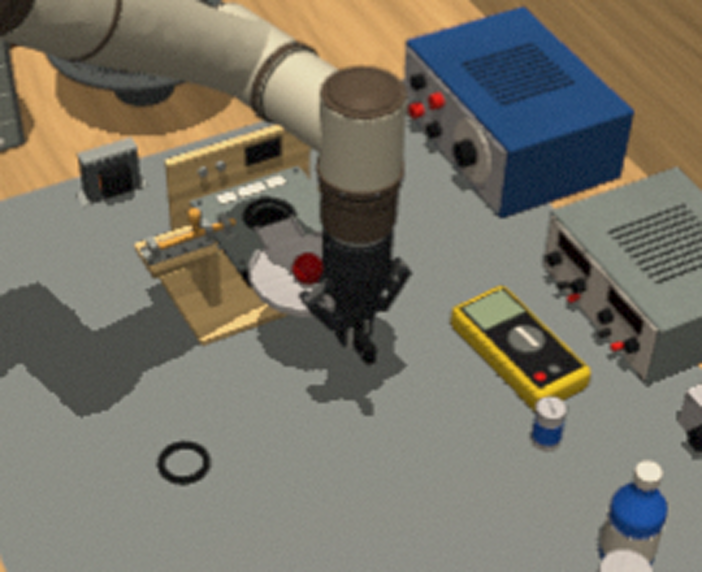

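The spout is over the open side, short of the ring, with the ball at crop (308,267) in the dish. Now the final 50 mm.

Request:
{"name": "jog_arm", "arguments": {"targets": [[[0, -0.024, -0.008, 0.001, 0, 0, 0], [0, -0.047, -0.017, 0.002, 0, 0, 0], [0, -0.07, -0.025, 0.003, 0, 0.004, 0], [0, -0.094, -0.034, 0.004, 0, 0.004, 0], [0, -0.117, -0.042, 0.004, 0, 0.004, 0]]]}}

```text
time: 22.72
ee_pos: [587.4, 29.4, 120.7]
eef_rot: [-3.141, 0.006, -1.557]
force: [0.2, -0.1, -2.5]
gripper_width: 12.2
finger_force: 117.3
```

Request:
{"name": "jog_arm", "arguments": {"targets": [[[0, -0.117, -0.042, 0.004, 0, 0.004, 0], [0, -0.117, -0.042, 0.004, 0, 0.004, 0], [0, -0.094, -0.034, 0.003, 0, 0, 0], [0, -0.07, -0.025, 0.002, 0, 0, 0], [0, -0.047, -0.017, 0.002, 0, 0, 0]]]}}

```text
time: 23.35
ee_pos: [596.5, 56.0, 119.9]
eef_rot: [-3.141, 0.005, -1.557]
force: [-0.7, -0.2, -2.4]
gripper_width: 11.9
finger_force: 117.3
```

Request:
{"name": "jog_arm", "arguments": {"targets": [[[0, -0.024, -0.008, 0.001, 0, 0, 0], [0, 0, 0, 0, 0, 0, 0], [0, 0, 0, 0, 0, 0, 0], [0, 0, 0, 0, 0, 0, 0], [0, 0, 0, 0, 0, 0, 0]]]}}

```text
time: 23.98
ee_pos: [596.9, 57.1, 119.9]
eef_rot: [-3.141, 0.005, -1.557]
force: [0.6, -0.4, -2.1]
gripper_width: 12.2
finger_force: 117.3
```

```bash
python3 -c "
from tilt import *
look(('side','fin'))
grab_frame('top')
a=cv2.imread('pics/fin.png')[160:250,245:345];a=cv2.resize(a,(440,396),interpolation=cv2.INTER_CUBIC)
im,_=grab_frame('top');b=cv2.resize(im[190:290,170:260,::-1],(356,396),interpolation=cv2.INTER_CUBIC)
cv2.imwrite('pics/finc.png',np.hstack([a,b]))
for n in ('side','top'):
  for t,z in (('spout_tip',135),('opening',105),('bolt_knob',143.5)):
    print(n,t,[(np.round(k['at'],1),round(k['confidence'],2),at_z(n,k['at'],z)[0].round(1)) for k in models.landmark_of(t,n)[:1]])
print(proj('side',[[594,260,135],[594,260,105],[571,260,143],[617,260,143]]),proj('top',[[594,260,135]]))
" 2>/dev/null
```

```text
t 23.98 tcp [596.9  57.1 119.9] rot [-3.1411  0.0049 -1.5574] w 12.177985376275462 torque [-0.263  0.    -0.012] guess dish [595.4 169.1] 110.53640601575276
top ball px [nan nan] off dish x,y nan nan
  bowl h0 -0.6 slope x -0.0167 y -0.0015 n 373
  spout h nan 0
side ball px [305.7 200.1] off dish x,y 6.3 3.8
  bowl h0 -0.0 slope x 0.0006 y -0.0003 n 328
  spout h 22.3 60
side spout_tip [(array([291.1, 184.9]), 0.85, array([591.2, 264.7, 135. ]))]
side opening [(array([295.1, 191.1]), 0.83, array([604.1, 263.1, 105. ]))]
side bolt_knob []
top spout_tip []
top opening []
top bolt_knob []
[[292.536905   185.50602792]
 [292.70399771 192.57254174]
 [285.93791787 185.6832903 ]
 [298.99212137 181.5227056 ]] [[214.31670787 232.21804615]]
```

View pics/finc.png

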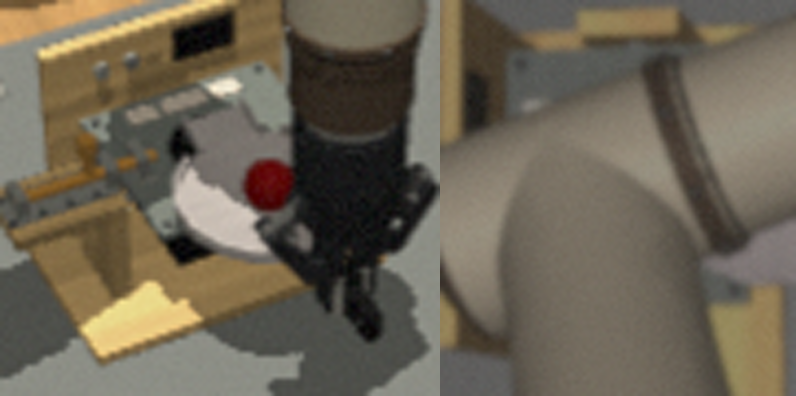

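Run:
```python
from h import *
from scipy.optimize import least_squares
for i in range(4):
    im,d=grab_frame("side"); v,u=np.mgrid[175:225,285:330]; v,u=v.ravel(),u.ravel(); c=im[v,u].astype(int)
    s=(c[:,0]>2.5*c[:,1])&(c[:,0]>50)&(d[v,u]>0); P=at_depth("side",np.c_[u[s],v[s]],d[v,u][s])
    q=least_squares(lambda q:np.linalg.norm(P-np.r_[q,138.0],axis=1)-19,[595,170],loss="soft_l1").x
    print("ball",s.sum(),u[s].min(),u[s].max(),v[s].min(),v[s].max(),q.round(1))
x0,y0,f=255,165,8
A=cv2.resize(im[y0:y0+70,x0:x0+95,::-1].copy(),None,fx=f,fy=f,interpolation=cv2.INTER_CUBIC); A=cv2.convertScaleAbs(A,alpha=1.4)
def dr(P,col):
    p=((proj("side",P)-[x0,y0]+.5)*f).astype(int); cv2.polylines(A,[p.reshape(-1,1,2)],len(P)>4,col,1)
C=np.array([595.4,169.1,110.5]);a=1.584;X=np.array([np.cos(a),np.sin(a),0]);Y=np.array([-X[1],X[0],0])
t=np.linspace(0,6.28,50)[:,None]
dr(C+67*(X*np.cos(t)+Y*np.sin(t))+[0,0,27],(0,255,0))
dr([C+X*62+Y*23+[0,0,30],C+X*91+Y*23+[0,0,30],C+X*91-Y*23+[0,0,30],C+X*62-Y*23+[0,0,30]],(255,255,0))
bc=C+[0,0,28.];cd=cam("side")[2]-bc;cd/=np.linalg.norm(cd);e1=np.cross(cd,[0,0,1]);e1/=np.linalg.norm(e1);e2=np.cross(cd,e1)
dr(bc+19*(e1*np.cos(t)+e2*np.sin(t)),(255,0,255))
dr(np.array([594,260,108])+34*(X*np.cos(t)+Y*np.sin(t)),(0,255,255))
cv2.imwrite("pics/ov.png",A)
```

```text
ball 95 301 311 197 207 [597.1 169.6]
ball 93 301 311 197 207 [597.9 168.7]
ball 93 301 311 197 207 [597.3 169.1]
ball 93 301 311 197 207 [596.8 169.9]
```

View pics/ov.png

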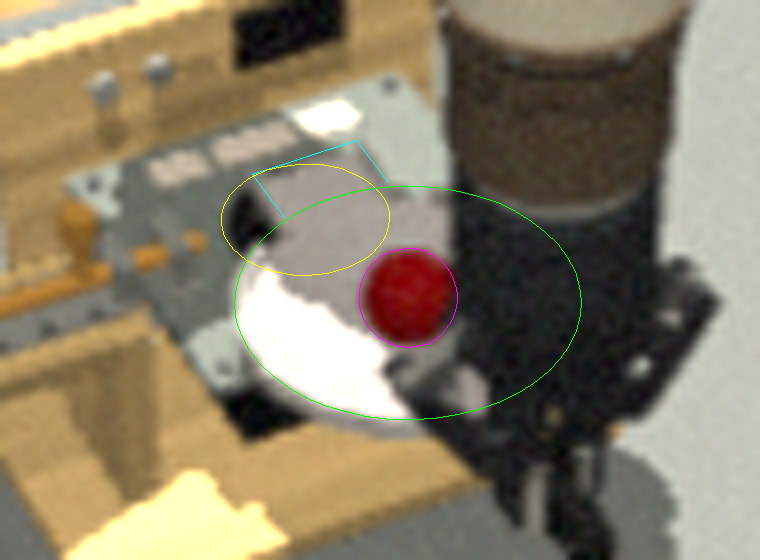

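The overlay matches the picture: the ball (410,297) sits in the middle, the spout tip (305,155) is over the ring's middle, and everything is still.

```bash
python3 -c "
from cell import arm
print(arm.hand_in())"
```

```text
the job is handed in; nothing more can be done
None
```

The bolt is fully home in its keeper, and the dish is held level and still, ball centred, with its spout tip over the middle of the opening about 3 cm up; the job is handed in (judging result not shown).

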